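# Slide a test cassette along the reader's rail into its reading pocket

### The arm

A 6-joint arm with a two-finger parallel gripper is mounted at the origin on the work surface. World frame = base frame: x ahead of the robot, y to its left, z up, the work surface at z = 0. Lengths are in m, angles in rad, forces in N, time in s.
With the tool pointing down it reaches from about 0.425 to 0.95 m from the base axis. Payload 3.5 kg.
Tool frame: the origin (TCP) lies midway between the tips of the shut fingers; the grasp point (between the pads) lies 19 mm behind it; z points along the fingers, y is the line along which they close (so a half turn about z gives the same grasp; the last joint's range is limited). The gripper opens to 85 mm and grips with 20 to 120 N. Pads are 22 mm wide; open, the fingers measure 114 mm over their backs; the gripper's body (76 mm by 85 mm) begins 54 mm behind the grasp point. The pads swing forward as they close: fully open they stand 13 mm farther back than shut.
Start: joints at [0.954, 0.286, 1.577, -0, 1.279, -0.15], TCP at [0.304, 0.603, 0.231] pointing down, gripper open.
Joint ranges: [-2.77, 2.77], [-0.9, 2.22], [0.21, 2.48], [-1.53, 4.67], [0.24, 2.81], [-2.84, 2.84]. Speed limits (rad/s): [2.79, 2.79, 3.14, 3.14, 3.14, 3.14].

### API

Orientations are given as a unit quaternion [x, y, z, w].
In Python, from plant import ctrl, cams, order gives the robot as it stands.
- The arm moves only by the tool move_arm, never from a script. Its argument "plan" is one flat list of numbers, 7 for each row, row after row: the shift along the world's x, y, z in mm, then the turn, a rotation vector about the world's x, y, z in degrees, then the finger opening in mm, from 0 to 85.4. A call has 1 to 12 rows; each row shifts and turns the commanded pose from where the row before left it; what a row does not reach is not made up. A row lasts 1/10 s, in which the tool goes at most 50 mm and 8.59 degrees, less where a joint would pass 70% of its speed; a pose out of reach is approached as far as the arm can. A call is refused whole if a number of a shift passes 50 or a number of a turn 8.59, either way. A call with a gripper value outside its range is refused whole. The fingers move at their own pace and stop on an object; "newtons" is the grip in N (left out, the last holds). Time passes only in rows, so rows that do not move let the fingers close. It gives the time, the measured TCP pose, the force, the opening and the grip force at its end, in the units of the state.
- ctrl.get_state(): the state, without advancing time (a new reading comes with each control period).
- cams.read_camera(name): name is "side" or "top"; returns a dict with "color" (480x640x3 uint8, red, green, blue), "fov_y" (degrees; the focal length in pixels is half the picture's height over the tangent of half this angle, whatever the lens; pixels are square), "cx", "cy" (the principal point, pixels), "k1" (the pictures are not rectified: a ray, as slopes to the right and down, at radius r is drawn at 1 + k1 r^2 times it, then the intrinsics apply), "origin" and "orientation" of the camera in the world. Camera axes: x right, y up, looking along -z (the intrinsics and any distortion apply to the point x, -y, -z); pixel columns grow to the right and rows downward; lengths in m; the calibration is good to about 2 mm. A picture is of the moment at which its call begins. There is no depth.
- order.sign_off(): hands the job in; it is judged then, once.
The state is a dict: "time": time; "qpos": joint angles; "dq": joint speeds; "joint_efforts": joint torques, N m; "eef_pos": TCP position; "tcp_rot": TCP orientation; "contact_force": force on the tool from outside, world axes, zero at the start; "wrist_torque": the same for the moment, N m; "opening": opening from 0.0 (shut) to 1.0 (fully open); "finger_force": force on a finger pad.
Only numpy, scipy, OpenCV 4.12 (cv2) and the standard library are available. Lean on these libraries where they do the work, as an engineer would, in place of code of your own. Each camera call takes 0.05 s, during which the arm holds its last target. There are 200 camera calls.

### The job

Load the white test cassette into the reader without picking it up: first push it flat against the stage's long rail, there where it lies, then slide it along the rail, keeping it against the rail all the way, until it is fully home against the stop in the corner pocket next to the read head. The cassette must stay flat on the stage and the bottles and the marker must be left alone; finish clear of everything.

Things in the scene. Friction and masses are not known exactly. Their poses are not given: they have to be found in the camera images.
- stage: Fixed loading stage of the reader: grey plate 130 x 260 x 10 mm (x, y, z) on the bench. Origin: centre of its underside, at bench height; x across it (away from the robot), y along it to the read head, z up. Yaw within 0.4 rad of zero. Rail, stop and lip stand on it, all slick (friction 0.2). The read head, a white housing 45 mm above the bench, covers y = +130 to +215 mm across the plate. Nothing moves.
- rail (a point): Point on the rail's working face at plate height (stage frame x = +40, y = 0, z = +10 mm); stage axes. Aluminium rail 7 mm high above the plate, 8 mm thick, along y from y = -125 to +110 mm; its working face looks to -x.
- stop (a point): Point on the stop's face at plate height (stage frame x = +27, y = +100, z = +10 mm); stage axes. Aluminium bar 7 mm high across the rail's end, 10 mm thick, face looking to -y, from x = +3 mm to the rail.
- lip (a point): Front end of the pocket lip's inner face at plate height (stage frame x = +11, y = +60, z = +10 mm); stage axes. Lip 7 mm high, 6 mm thick, parallel to the rail from y = +60 mm to the stop; before it a flared mouth, its inner face running outward to about x = +1, y = +41 mm. With rail and stop it forms the corner pocket, 29 mm wide.
- pocket (a point): Fixed point on the plate's top (10 mm above the bench) where the centre of the cassette's underside lies when fully home against rail and stop: stage frame x = +27, y = +65, z = +10 mm; stage axes.
- cassette: Loose white test cassette, flat block 26 x 70 x 12 mm (x, y, z), paper window and grey round well on top, 25 to 50 g. Origin: centre of its underside; y along its length. Starts flat on the plate, centre 55 to 75 mm from the rail's face and 45 to 85 mm to -y of the stage's middle, within 0.45 rad of the rail's direction. Slides when pushed, or dragged by fingertips pressed on top (5 to 10 N).
- dropper: Bystander: small white capped bottle, diameter 28, height 55 mm, standing loose on the bench near the stage. Origin: centre of its underside. Leave alone.
- amber: Bystander: small amber jar with a black cap, diameter 38, height 50 mm, standing loose on the bench near the stage. Origin: centre of its underside. Leave alone.
- marker: Bystander: marker pen with a clip, 135 mm long, 14 mm wide, 11 mm high, lying loose on the bench beyond the rail; origin on the bench 2.5 mm from the middle of its length, y along it. Leave alone.
Mind the look-alikes: they are no part of the job. Several things have the shape of the cassette; the one meant has the colours described above.

How it is judged:
On the way, in this order (a step that is already met when the one before it is completed fails the run):
1. the cassette lies flat along the rail, still short of the middle of the stage (x of cassette in the frame of stage above 0.023 m and y of cassette in the frame of stage below 0 m and angle between the y axis of cassette and the y axis of stage, either way round below 0.08 rad), for 0.1 s.
2. the cassette is fully home in the corner pocket (x of cassette in the frame of stage above 0.0225 m and y of cassette in the frame of stage above 0.0615 m and angle between the y axis of cassette and the y axis of stage, either way round below 0.06 rad and z of cassette in the frame of stage between 0.008 and 0.012 m), for 0.2 s.
At the end, for the whole second after the job is handed in: The cassette lies flat on the plate in the pocket, within 4.5 mm of the rail and 3.5 mm of the stop, parallel to the rail within 0.06 rad, at rest; bottles and marker within 12 mm of where they stood (all of step 2 and linear speed of cassette below 0.01 m/s and distance of each of dropper, amber, marker from where it was at the start of the episode below 0.012 m); the robot touches nothing.
It fails at once if the cassette is lifted more than 6 mm off the stage (z of cassette in the frame of stage above 0.016 m).
It fails at once if the cassette is pushed off the stage (z of cassette in the frame of stage below 0.004 m).
It fails at once if the cassette is tipped up (angle between cassette's own z axis and vertical above 0.3 rad).
It fails at once if the cassette leaves the rail by more than 9 mm beyond the middle of the stage (y of cassette in the frame of stage above 0.005 m and x of cassette in the frame of stage below 0.018 m).
It fails at once if a bottle or the marker is moved more than 12 mm (distance of any of dropper, amber, marker from where it was at the start of the episode above 0.012 m).
It also fails if it takes over 45 s, if anything falls off the work surface, if the arm or the gripper's body presses on something with over 40 N, if the wrist force passes 120 N, or if a joint passes its speed limit or range.

## Working session

There is one attempt and no reset: what is moved stays moved. The work goes in short steps, Python scripts to look and compute and a tool call to move; the robot and the scene stay as the last step left them, time stands still between calls to the robot, and variables do not carry over. Pictures are saved under pics/ and viewed, at most 10 in all, crops included, and the job is handed in when it is done.

Besides the shell and the picture viewer there is one more tool, called after ">>>" as name(argument=value, ...) on one line, values as JSON. move_arm: Moves the arm, as the interface text tells. Its arguments: {"type":"object","properties":{"plan":{"type":"array","items":{"type":"number"}},"newtons":{"type":"number"}},"required":["plan"]}

```bash
ls; mkdir -p pics; cat > h.py <<'E'
import numpy as np, cv2
from plant import ctrl, cams, order
from scipy.spatial.transform import Rotation as R
def K(c):
    f=240/np.tan(np.radians(c['fov_y'])/2); return np.array([[f,0,c['cx']],[0,f,c['cy']],[0,0,1]])
def ray(c,px,z):
    p=np.array(px,float).reshape(-1,1,2)
    u=cv2.undistortPoints(p,K(c),np.array([c['k1'],0,0,0,0.])).reshape(-1,2)
    d=R.from_quat(c['orientation']).apply(np.c_[u[:,0],-u[:,1],-np.ones(len(u))]); o=np.array(c['origin'])
    return o+d*((z-o[2])/d[:,2])[:,None]
def proj(c,P):
    q=R.from_quat(c['orientation']).inv().apply(np.atleast_2d(P)-np.array(c['origin']))*[1,-1,-1]
    return cv2.projectPoints(q,np.zeros(3),np.zeros(3),K(c),np.array([c['k1'],0,0,0,0.]))[0].reshape(-1,2)
def snap(n,f=None):
    c=cams.read_camera(n)
    if f: cv2.imwrite('pics/'+f,c['color'][:,:,::-1])
    return c
E
python3 - <<'E'
from h import *
for n in('top','side'):
    c=snap(n,n+'0.png'); print(n,c['fov_y'],c['cx'],c['cy'],c['k1'],c['origin'],c['orientation'])
print(ctrl.get_state())
E
```

```text
pics
top 42.247867805321825 310.8139834067158 226.64021243571776 0.061271222909110606 [ 0.36760706 -0.03233312  0.91221483] [ 0.07558714 -0.07270397 -0.68866245  0.71745714]
side 47.87960957563438 303.6768897103018 246.53959537133127 -0.1424058948891292 [0.53496725 0.46977176 0.56304355] [-0.00929976  0.37706854  0.92591274 -0.02045556]
{'time': 0.1, 'qpos': array([ 9.53972363e-01,  2.87146057e-01,  1.57805538e+00,  3.46894678e-06,
        1.27859680e+00, -1.49971341e-01]), 'dq': array([ 0.00032163, -0.00296895, -0.00412633,  0.0003762 , -0.00109984,
        0.00053867]), 'joint_efforts': array([ 1.22270991e-03, -4.07303238e+01, -2.93694627e+01, -1.12062512e-04,
        3.48058791e-03,  3.54237625e-05]), 'eef_pos': array([0.30340512, 0.6022923 , 0.23002609]), 'tcp_rot': array([ 2.31312610e-01,  9.72878852e-01, -1.02210773e-03, -4.14065482e-04]), 'contact_force': array([ 0.12973564,  0.11062796, -0.13852365]), 'wrist_torque': array([ 0.03707808, -0.01807281, -0.04088447]), 'finger_force': 0.0, 'opening': 0.9998604950426402}
```

View pics/top0.png

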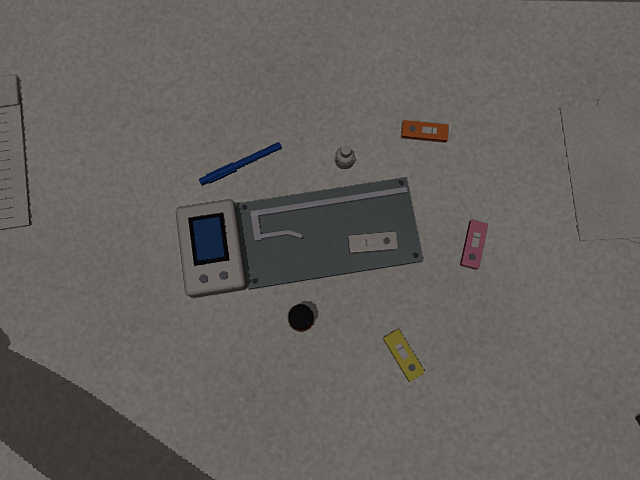

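View pics/side0.png

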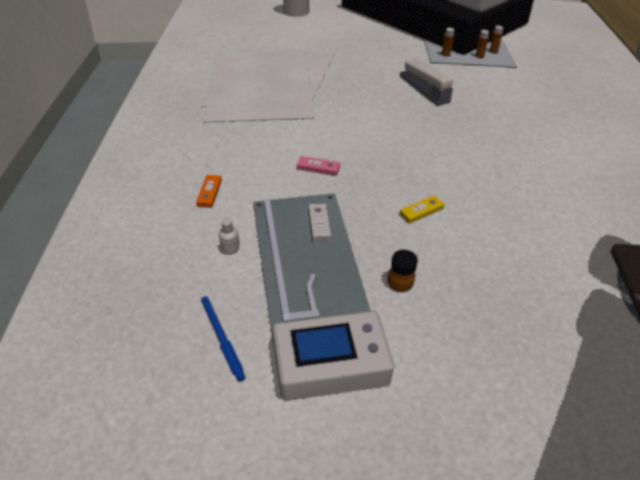

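Top view: the stage is at (330,235), with the rail along its upper edge, the stop at (257,225) and the read head at (210,247). Cassette-shaped things are white (373,242), orange (425,131), pink (474,244) and yellow (404,355). Only the white one on the plate, with a paper window and grey well, fits. I'll measure it and confirm in a crop.

```bash
python3 - <<'E'
from h import *
for n in('top','side'):
    c=snap(n); im=c['color'].astype(int); hsv=cv2.cvtColor(c['color'],cv2.COLOR_RGB2HSV)
    r,g,b=im[...,0],im[...,1],im[...,2]
    big=lambda m:sorted(cv2.findContours(m.astype(np.uint8),0,cv2.CHAIN_APPROX_NONE)[0],key=cv2.contourArea)[-1]
    m=((g-r>6)&(g<150)).astype(np.uint8)
    m=cv2.morphologyEx(m,cv2.MORPH_OPEN,np.ones((3,3)))
    if n=='side': m[:180]=0; m[:,:200]=0
    ct=big(m); hull=cv2.convexHull(ct)
    q=cv2.approxPolyDP(hull,6,True).reshape(-1,2); print(n,'plate',q.tolist(),ray(c,q,.01)[:,:2].round(4).tolist())
    # bright things inside hull
    hm=np.zeros(m.shape,np.uint8); cv2.drawContours(hm,[cv2.convexHull(ct)],-1,1,-1)
    hm=cv2.erode(hm,np.ones((3,3)))
    w=(hm>0)&(g-r<=6)&(r>85)
    k,lab,st,ce=cv2.connectedComponentsWithStats(w.astype(np.uint8))
    for i in range(1,k):
        if st[i,4]>60:
            print(st[i].tolist(),ce[i].round(1).tolist())
            pts=cv2.findContours((lab==i).astype(np.uint8),0,1)[0][0]
            bx=cv2.boxPoints(cv2.minAreaRect(pts)); P=ray(c,bx,.022)
            print('  box world z=.022',P[:,:2].round(4).tolist(),'c',P.mean(0).round(4))
cv2
c=snap('top')
a=cv2.resize(c['color'][160:310,230:430],None,fx=4,fy=4,interpolation=cv2.INTER_CUBIC); cv2.imwrite('pics/crop.png',a[:,:,::-1])
E
```

```text
top plate [[219, 217], [223, 256], [197, 260], [193, 221]] [[0.5689, 0.1124], [0.5106, 0.1024], [0.5031, 0.1399], [0.5613, 0.1505]]
side plate [[345, 326], [351, 354], [300, 361], [295, 332]] [[0.5022, 0.0673], [0.4952, 0.1085], [0.556, 0.1209], [0.5643, 0.0791]]
```

View pics/crop.png

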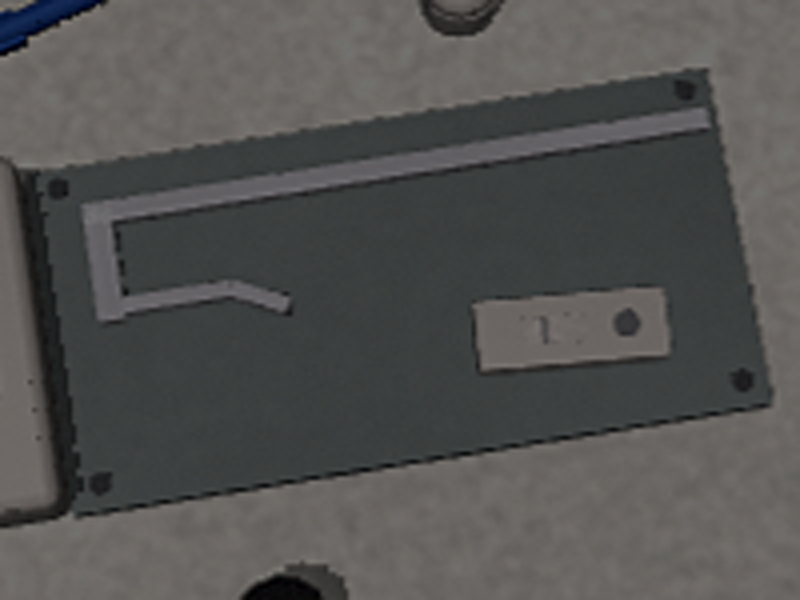

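The crop confirms the white cassette: at crop (572,328), i.e. full image (373,242), with a window at (550,330) and a grey well at (627,323). The rail, stop, lip and plate corners are all clear.

```bash
cat >> h.py <<'E'
def top_meas(c, verbose=True):
    im=cv2.GaussianBlur(c['color'],(3,3),0).astype(int); r,g,b=im[...,0],im[...,1],im[...,2]
    m=((g-r>=1)&(g<90)).astype(np.uint8); m[:165]=0;m[300:]=0;m[:,:225]=0;m[:,430:]=0
    m=cv2.morphologyEx(m,cv2.MORPH_OPEN,np.ones((3,3)))
    ct=max(cv2.findContours(m,0,cv2.CHAIN_APPROX_NONE)[0],key=cv2.contourArea)
    return m,ct
E
python3 - <<'E'
from h import *
c=snap('top'); im=c['color']
for p in [(300,270),(360,200),(370,242),(330,310),(240,247)]: print(p,im[p[1],p[0]])
m,ct=top_meas(c); q=cv2.approxPolyDP(cv2.convexHull(ct),5,True).reshape(-1,2)
P=ray(c,q,.01); print(q.tolist(),P[:,:2].round(4).tolist())
# manual points from crop
f=lambda L:np.array(L,float)/4+np.array([229.6,159.6])
W=lambda L,z:ray(c,f(L),z)[:,:2].round(4).tolist()
print('plate TL,TR,BR,BL',W([[38,172],[709,70],[772,402],[75,516]],.01))
print('rail top outer/inner',W([[92,205],[708,108],[711,128],[114,223]],.017))
print('stop face->',W([[114,223],[122,297]],.017))
print('lip inner',W([[122,297],[230,281],[290,300]],.017))
print('cass',W([[472,302],[664,288],[671,353],[481,372]],.022))
hs=(im.max(2).astype(int)-im.min(2))
w=((im[...,0]>=im[...,1])&(im[...,0]>80)).astype(np.uint8); w[:225]=0;w[258:]=0;w[:,:335]=0;w[:,408:]=0
cc=max(cv2.findContours(w,0,1)[0],key=cv2.contourArea); rr=cv2.minAreaRect(cc); print(rr)
B=ray(c,cv2.boxPoints(rr),.022)[:,:2]; print(B.round(4).tolist(),B.mean(0))
c2=snap('side'); 
a=cv2.resize(c2['color'][180:400,190:430],None,fx=2.5,fy=2.5,interpolation=cv2.INTER_CUBIC); cv2.imwrite('pics/crop2.png',a[:,:,::-1])
E
```

```text
(300, 270) [59 63 62]
(360, 200) [44 47 46]
(370, 242) [110 105 103]
(330, 310) [106 103  98]
(240, 247) [32 31 30]
[[406, 178], [422, 260], [248, 288], [236, 204]] [[0.6407, -0.165], [0.5166, -0.1895], [0.4651, 0.0628], [0.5899, 0.0885]]
plate TL,TR,BR,BL [[0.5922, 0.084], [0.6421, -0.1662], [0.5165, -0.1903], [0.4642, 0.0622]]
rail top outer/inner [[0.5788, 0.0624], [0.6253, -0.165], [0.6176, -0.1662], [0.5723, 0.0539]]
stop face-> [[0.5723, 0.0539], [0.5445, 0.0493]]
lip inner [[0.5445, 0.0493], [0.5521, 0.01], [0.5459, -0.0124]]
cass [[0.5469, -0.079], [0.555, -0.1488], [0.531, -0.1517], [0.5211, -0.083]]
((372.692626953125, 241.6188201904297), (17.111257553100586, 48.165016174316406), 84.80557250976562)
[[0.5467, -0.0795], [0.556, -0.1493], [0.5308, -0.1518], [0.5215, -0.0824]] [ 0.53876895 -0.11574079]
```

View pics/crop2.png

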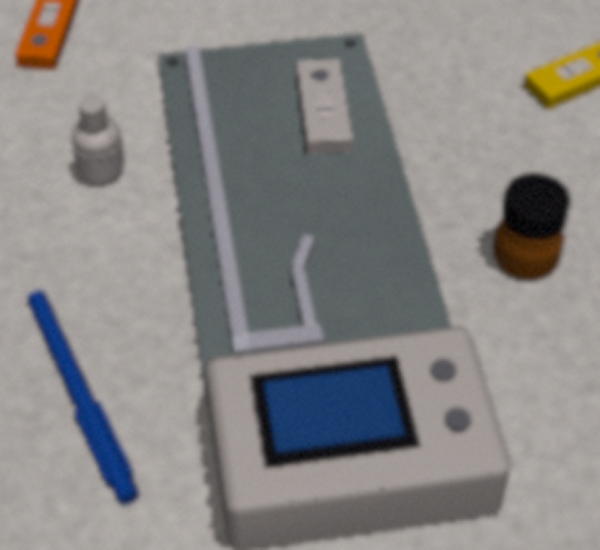

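>>> move_arm(plan=[12,-45,0,0,0,3,0,12,-45,0,0,0,3,0,12,-45,0,0,0,3,0,12,-45,0,0,0,3,0,12,-45,0,0,0,3,0,12,-45,0,0,0,3,0,12,-45,0,0,0,3,0,12,-45,0,0,0,3,0,12,-45,0,0,0,3,0,12,-45,0,0,0,3,0,12,-45,0,0,0,3,0], newtons=40)

```text
time: 1.45
eef_pos: [0.4359, 0.106, 0.2318]
tcp_rot: [-0.056, 0.998, 0.0, 0.001]
contact_force: [1.4, 0.5, 0.1]
opening: -0.004
finger_force: 0.0
```

>>> move_arm(plan=[12,-45,0,0,0,3,0,12,-45,0,0,0,2.4,0,12,-45,0,0,0,0,0,12,-45,0,0,0,0,0,12,-45,-20,0,0,0,0,4,-8,-35,0,0,0,0,0,0,-35,0,0,0,0,0,0,-35,0,0,0,0,0,0,-20,0,0,0,0,0,0,0,0,0,0,0])

```text
time: 2.45
eef_pos: [0.4969, -0.1235, 0.0831]
tcp_rot: [-0.101, 0.995, 0.002, -0.003]
contact_force: [-0.6, -0.1, -0.0]
opening: 0.005
finger_force: 0.0
```

>>> move_arm(plan=[0,0,-25,0,0,0,0,0,0,-20,0,0,0,0,0,0,-12,0,0,0,0,0,0,-8,0,0,0,0,0,0,-4,0,0,0,0,0,0,0,0,0,0,0,0,0,0,0,0,0,0])

```text
time: 3.15
eef_pos: [0.5002, -0.1249, 0.0184]
tcp_rot: [-0.102, 0.995, -0.0, 0.001]
contact_force: [-0.7, 0.1, -0.1]
opening: 0.001
finger_force: 0.0
```

```bash
python3 - <<'E'
from h import *
s=ctrl.get_state(); print(s['eef_pos'],s['contact_force'])
c=snap('side'); t=snap('top')
a=cv2.resize(c['color'][150:290,240:400],None,fx=3,fy=3,interpolation=2)
b=cv2.resize(t['color'][160:300,300:460],None,fx=3,fy=3,interpolation=2)
cv2.imwrite('pics/pre.png',cv2.resize(np.hstack([a,b]),(800,350))[:,:,::-1])
E
```

```text
[ 0.50023108 -0.12488192  0.01842683] [-0.7240681   0.09663003 -0.0834446 ]
```

View pics/pre.png

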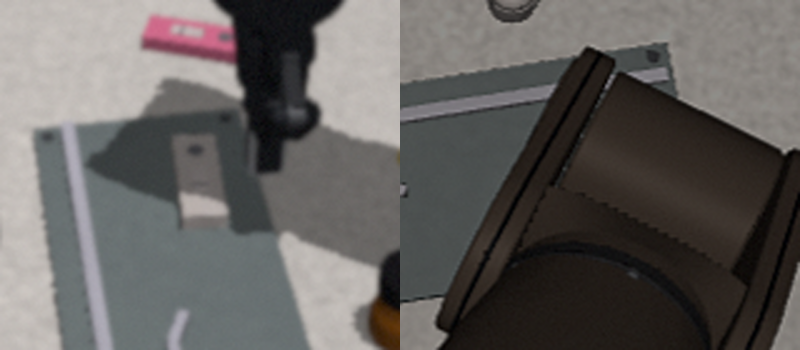

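Side view: the fingertip at crop (262,160) stands just off the plate's -x edge, level with the cassette's middle (200,180), which is as planned.

>>> move_arm(plan=[0,0,-5,0,0,0,0,8,1.6,0,0,0,0,0,8,1.6,0,0,0,0,0,6,1.2,0,0,0,0,0,6,1.2,0,0,0,0,0,6,1.2,0,0,0,0,0,6,1.2,0,0,0,0,0,6,1.2,0,0,0,0,0,6,1.2,0,0,0,0,0,0,0,0,0,0,0,0,0,0,0,0,0,0,0])

```text
time: 4.35
eef_pos: [0.5516, -0.1141, 0.0125]
tcp_rot: [-0.102, 0.995, 0.0, -0.0]
contact_force: [-0.1, -0.7, -0.7]
opening: 0.001
finger_force: 0.0
```

```bash
cat >> h.py <<'E'
O=np.array([.5533,-.0518]);A=.202
def st(P): d=np.asarray(P)[...,:2]-O; e=np.array([[np.cos(A),np.sin(A)],[-np.sin(A),np.cos(A)]]); return ((d@e.T)*1000).round(1)
E
python3 - <<'E'
from h import *
s=ctrl.get_state(); print(s['eef_pos'],st(s['eef_pos']),s['contact_force'])
c=snap('side')
cv2.imwrite('pics/s1.png',cv2.resize(c['color'][150:310,220:400],None,fx=4,fy=3.75,interpolation=2)[:,:,::-1])
E
```

```text
[ 0.55159705 -0.11413097  0.01253112] [-14.2 -60.7] [-0.05250471 -0.70591381 -0.65750628]
```

View pics/s1.png

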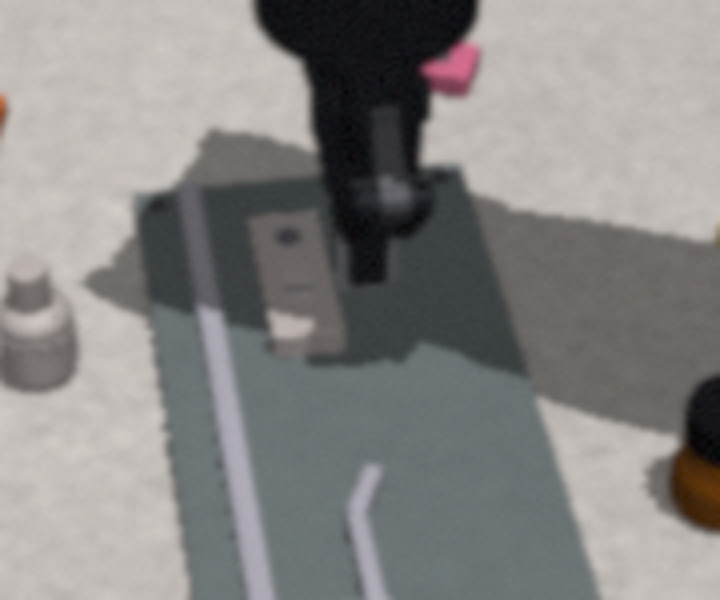

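The cassette (crop 300,285) is moving ahead of the finger (365,265), about parallel to the rail, with a gap still left. I'll carry on with smaller steps.

>>> move_arm(plan=[5,1,0,0,0,0,0,4,0.8,0,0,0,0,0,3,0.6,0,0,0,0,0,2,0.4,0,0,0,0,0,0,0,0,0,0,0,0,0,0,0,0,0,0,0])

```text
time: 5.0
eef_pos: [0.5656, -0.1114, 0.0126]
tcp_rot: [-0.102, 0.995, 0.0, -0.0]
contact_force: [-0.4, -0.2, 0.8]
opening: -0.003
finger_force: 0.0
```

>>> move_arm(plan=[2,0.4,0,0,0,0,0,0,0,0,0,0,0,0])

```text
time: 5.2
eef_pos: [0.5677, -0.111, 0.0126]
tcp_rot: [-0.102, 0.995, -0.0, 0.0]
contact_force: [1.0, -0.4, 0.7]
opening: 0.001
finger_force: 0.0
```

>>> move_arm(plan=[1,0.2,0,0,0,0,0,0,0,0,0,0,0,0])

```text
time: 5.4
eef_pos: [0.5687, -0.1108, 0.0126]
tcp_rot: [-0.102, 0.995, -0.0, 0.0]
contact_force: [0.3, -0.1, -0.4]
opening: -0.004
finger_force: 0.0
```

```bash
python3 - <<'E'
from h import *
s=ctrl.get_state(); print(s['eef_pos'],st(s['eef_pos']),s['contact_force'])
E
```

```text
[ 0.56866608 -0.11081732  0.01263325] [  3.2 -60.9] [ 0.27521567 -0.10445639 -0.35144174]
```

>>> move_arm(plan=[1,0.2,0,0,0,0,0,0,0,0,0,0,0,0])

```text
time: 5.6
eef_pos: [0.5689, -0.1107, 0.0125]
tcp_rot: [-0.102, 0.995, 0.0, -0.001]
contact_force: [-2.9, -0.7, 2.2]
opening: 0.001
finger_force: 1.6
```

>>> move_arm(plan=[1,0.2,0,0,0,0,0,0,0,0,0,0,0,0])

```text
time: 5.8
eef_pos: [0.569, -0.1107, 0.0125]
tcp_rot: [-0.102, 0.995, 0.0, -0.002]
contact_force: [-7.3, -1.9, 4.9]
opening: 0.002
finger_force: 3.4
```

```bash
python3 - <<'E'
from h import *
s=ctrl.get_state(); print(s['eef_pos'],st(s['eef_pos']),s['contact_force'])
c=snap('side')
cv2.imwrite('pics/s2.png',cv2.resize(c['color'][170:270,230:350],None,fx=6,fy=6,interpolation=2)[:,:,::-1])
E
```

```text
[ 0.56896226 -0.11066268  0.01252418] [  3.5 -60.8] [-7.29419237 -1.90536291  4.9429486 ]
```

View pics/s2.png

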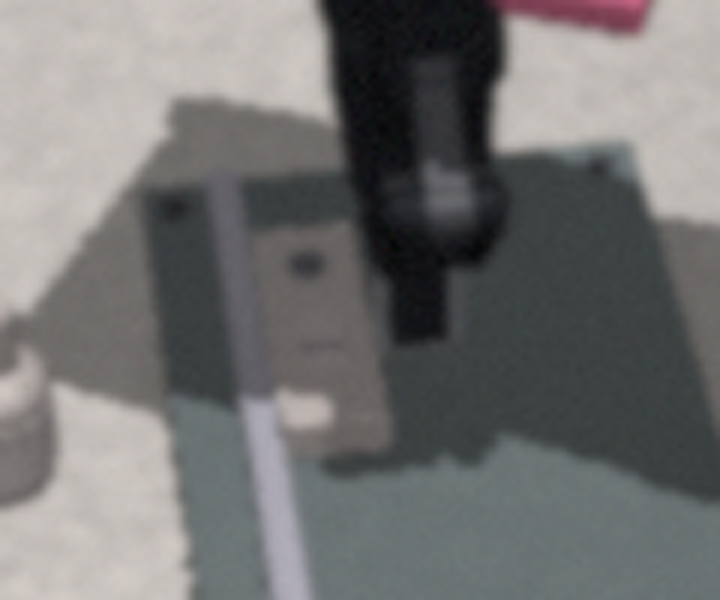

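The cassette (crop 320,340) lies flush along the rail, with 7 N showing at the finger. Now I'll back off, rise and go round behind it.

>>> move_arm(plan=[-6,-1.2,0,0,0,0,0,-6,-1.2,0,0,0,0,0,0,0,25,0,0,0,0,0,0,35,0,0,0,0,22,-30,0,0,0,0,0,22,-29,0,0,0,0,0,0,0,0,0,0,0,0,0,0,0,0,0,0,0])

```text
time: 6.65
eef_pos: [0.6024, -0.1721, 0.0722]
tcp_rot: [-0.101, 0.995, 0.0, 0.0]
contact_force: [-1.1, -0.1, -0.3]
opening: -0.003
finger_force: 0.0
```

```bash
python3 - <<'E'
from h import *
s=ctrl.get_state(); print(s['eef_pos'],st(s['eef_pos']),s['contact_force'])
c=snap('side',"s3.png")
im=c['color'].astype(int); r,g=im[...,0],im[...,1]
w=((r-g>=1)).astype(np.uint8); w[:185]=0;w[260:]=0;w[:,:272]=0;w[:,300:]=0
cv2.imwrite('pics/s3.png',cv2.resize(c['color'][150:270,220:364],None,fx=5,fy=5,interpolation=2)[:,:,::-1])
E
```

```text
[ 0.60240923 -0.17210146  0.07224577] [  24.  -127.7] [-1.10152443 -0.06916914 -0.29322291]
```

View pics/s3.png

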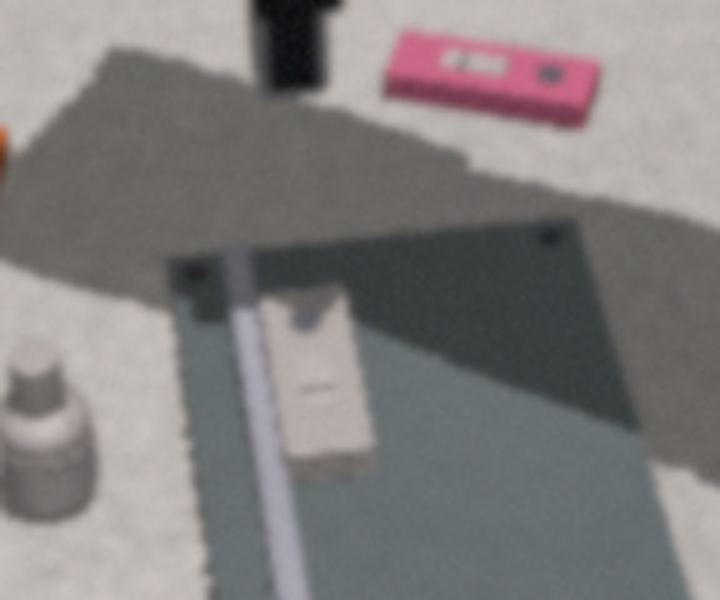

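The cassette (crop 318,380) stays parallel and flush, and the fingertip (290,60) is behind it over the rail end of the plate. Lowering and approaching.

>>> move_arm(plan=[0,0,-25,0,0,0,0,0,0,-20,0,0,0,0,0,0,-10,0,0,0,0,0,0,-4,0,0,0,0,0,0,0,0,0,0,0,-0.9,4.9,0,0,0,0,0,-0.9,4.9,0,0,0,0,0,-0.9,4.9,0,0,0,0,0,-0.9,4.9,0,0,0,0,0,-0.9,4.9,0,0,0,0,0,0,0,0,0,0,0,0])

```text
time: 7.8
eef_pos: [0.5979, -0.1465, 0.0136]
tcp_rot: [-0.102, 0.995, 0.0, -0.0]
contact_force: [-0.1, 0.0, -0.2]
opening: 0.0
finger_force: 0.0
```

>>> move_arm(plan=[-0.9,4.9,0,0,0,0,0,-0.9,4.9,0,0,0,0,0,-0.9,4.9,0,0,0,0,0,-0.9,4.9,0,0,0,0,0,0,0,0,0,0,0,0])

```text
time: 8.3
eef_pos: [0.5942, -0.1269, 0.0134]
tcp_rot: [-0.102, 0.995, 0.0, -0.0]
contact_force: [0.4, -0.1, 0.3]
opening: -0.002
finger_force: 0.0
```

```bash
python3 - <<'E'
from h import *
s=ctrl.get_state(); print(s['eef_pos'],st(s['eef_pos']),s['contact_force'])
c=snap('side')
cv2.imwrite('pics/s4.png',cv2.resize(c['color'][170:290,220:364],None,fx=5,fy=5,interpolation=2)[:,:,::-1])
E
```

```text
[ 0.59418534 -0.12687701  0.01341638] [ 25.  -81.8] [ 0.38586915 -0.06101835  0.31440358]
```

View pics/s4.png

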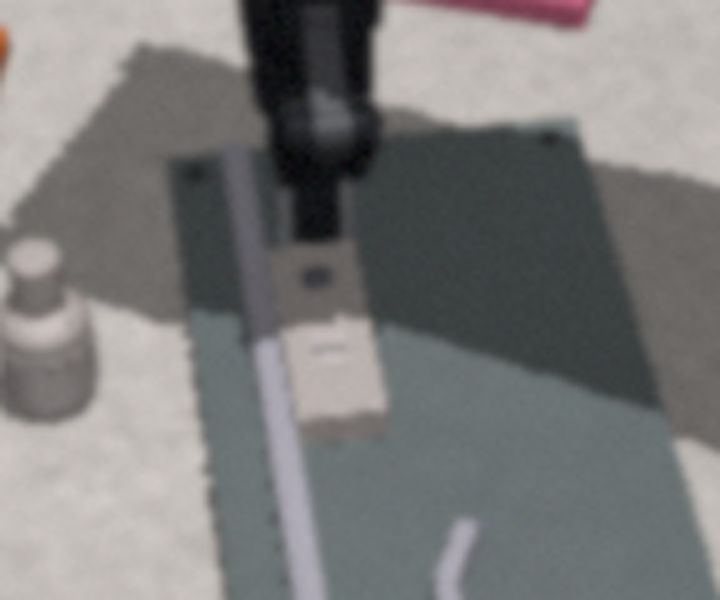

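The finger (crop 315,210) is pushing squarely on the end of the cassette (330,345), which is still flush with the rail. Continuing.

>>> move_arm(plan=[-0.9,4.9,0,0,0,0,0,-0.9,4.9,0,0,0,0,0,-0.9,4.9,0,0,0,0,0,-0.9,4.9,0,0,0,0,0,-0.9,4.9,0,0,0,0,0,-0.9,4.9,0,0,0,0,0,-0.9,4.9,0,0,0,0,0,-0.9,4.9,0,0,0,0,0,0,0,0,0,0,0,0])

```text
time: 9.25
eef_pos: [0.587, -0.0877, 0.0135]
tcp_rot: [-0.102, 0.995, 0.0, -0.0]
contact_force: [0.1, -0.3, -0.8]
opening: -0.006
finger_force: 0.0
```

```bash
python3 - <<'E'
from h import *
s=ctrl.get_state(); print(s['eef_pos'],st(s['eef_pos']),s['contact_force'])
c=snap('side')
cv2.imwrite('pics/s5.png',cv2.resize(c['color'][200:320,230:374],None,fx=5,fy=5,interpolation=2)[:,:,::-1])
E
```

```text
[ 0.58702933 -0.08774249  0.01348692] [ 25.8 -42. ] [ 0.10467185 -0.25640552 -0.78881276]
```

View pics/s5.png

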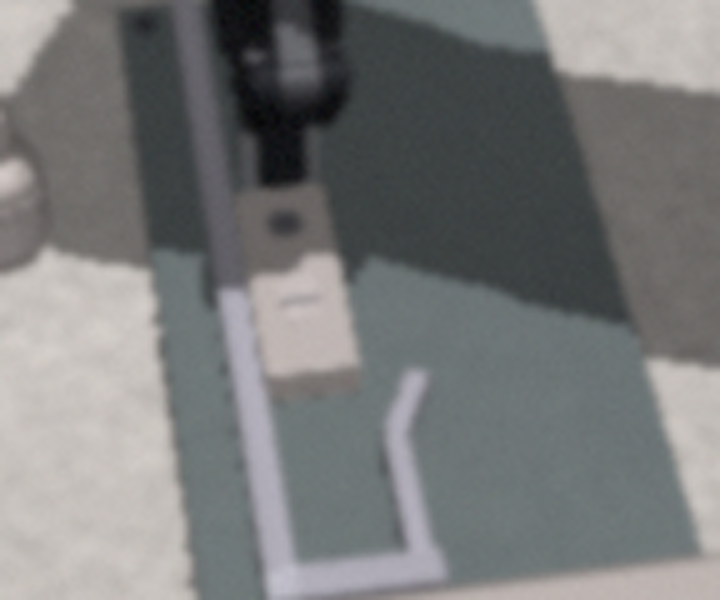

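The cassette (crop 300,290) is flush with the rail and lined up with the pocket mouth. The stop is about 55 mm ahead. From here I'll go by force.

>>> move_arm(plan=[-0.9,4.9,0,0,0,0,0,-0.9,4.9,0,0,0,0,0,-0.9,4.9,0,0,0,0,0,-0.9,4.9,0,0,0,0,0,-0.9,4.9,0,0,0,0,0,-0.9,4.9,0,0,0,0,0,-0.9,4.9,0,0,0,0,0,-0.9,4.9,0,0,0,0,0,-0.9,4.9,0,0,0,0,0,-0.4,2,0,0,0,0,0,-0.4,2,0,0,0,0,0,0,0,0,0,0,0,0])

```text
time: 10.5
eef_pos: [0.5783, -0.0402, 0.0136]
tcp_rot: [-0.102, 0.995, 0.0, -0.0]
contact_force: [-0.6, -0.1, 0.3]
opening: 0.005
finger_force: 0.0
```

>>> move_arm(plan=[-0.4,2,0,0,0,0,0,0,0,0,0,0,0,0])

```text
time: 10.7
eef_pos: [0.578, -0.0383, 0.0136]
tcp_rot: [-0.102, 0.995, 0.0, 0.0]
contact_force: [-0.1, -0.5, -0.7]
opening: 0.0
finger_force: 0.0
```

>>> move_arm(plan=[-0.4,2,0,0,0,0,0,0,0,0,0,0,0,0])

```text
time: 10.9
eef_pos: [0.5775, -0.0363, 0.0136]
tcp_rot: [-0.102, 0.995, 0.0, -0.0]
contact_force: [-0.6, -0.3, 0.6]
opening: 0.0
finger_force: 0.0
```

>>> move_arm(plan=[-0.2,1,0,0,0,0,0,0,0,0,0,0,0,0])

```text
time: 11.1
eef_pos: [0.5773, -0.0353, 0.0136]
tcp_rot: [-0.102, 0.995, 0.0, -0.0]
contact_force: [-0.1, -0.2, 0.6]
opening: -0.002
finger_force: 0.0
```

>>> move_arm(plan=[-0.4,2,0,0,0,0,0,0,0,0,0,0,0,0])

```text
time: 11.3
eef_pos: [0.5769, -0.0332, 0.0136]
tcp_rot: [-0.102, 0.995, 0.0, -0.0]
contact_force: [0.1, -0.6, 0.3]
opening: 0.001
finger_force: 0.0
```

>>> move_arm(plan=[-0.2,1,0,0,0,0,0,0,0,0,0,0,0,0])

```text
time: 11.5
eef_pos: [0.5767, -0.0323, 0.0136]
tcp_rot: [-0.102, 0.995, 0.0, -0.0]
contact_force: [-0.2, 0.3, -0.1]
opening: -0.002
finger_force: 0.0
```

>>> move_arm(plan=[-0.2,1,0,0,0,0,0,0,0,0,0,0,0,0])

```text
time: 11.7
eef_pos: [0.5765, -0.0313, 0.0136]
tcp_rot: [-0.102, 0.995, 0.0, -0.0]
contact_force: [0.3, -0.0, -0.5]
opening: 0.001
finger_force: 0.0
```

>>> move_arm(plan=[-0.2,1,0,0,0,0,0,0,0,0,0,0,0,0])

```text
time: 11.9
eef_pos: [0.5763, -0.0303, 0.0136]
tcp_rot: [-0.102, 0.995, 0.0, -0.0]
contact_force: [-0.1, 0.3, -0.2]
opening: 0.002
finger_force: 0.0
```

>>> move_arm(plan=[-0.2,1,0,0,0,0,0,0,0,0,0,0,0,0])

```text
time: 12.1
eef_pos: [0.5761, -0.0293, 0.0136]
tcp_rot: [-0.102, 0.995, 0.0, -0.0]
contact_force: [0.1, -0.0, -0.3]
opening: 0.002
finger_force: 0.0
```

>>> move_arm(plan=[-0.2,1,0,0,0,0,0,0,0,0,0,0,0,0])

```text
time: 12.3
eef_pos: [0.5759, -0.0283, 0.0136]
tcp_rot: [-0.102, 0.995, 0.0, -0.0]
contact_force: [0.1, -0.2, -1.0]
opening: 0.002
finger_force: 0.0
```

```bash
python3 - <<'E'
from h import *
s=ctrl.get_state(); print(s['eef_pos'],st(s['eef_pos']),s['contact_force'])
c=snap('side'); im=c['color']
# profile along stage y at x_s=27, z=.022
e=np.array([[np.cos(A),np.sin(A)],[-np.sin(A),np.cos(A)]])
for x in (20,27,33):
  ys=np.arange(15,112,3.); W=np.c_[O+(np.c_[np.full(len(ys),x),ys]/1000)@e,np.full(len(ys),.022)]
  p=proj(c,W).round().astype(int); print(x,[(int(y),int(im[q[1],q[0]].sum()//3),int(im[q[1],q[0],0])-int(im[q[1],q[0],1])) for y,q in zip(ys,p)])
E
```

```text
[ 0.57593543 -0.02830766  0.0135831 ] [26.9 18.5] [ 0.12131101 -0.19558719 -0.96943873]
20 [(15, 27, 0), (18, 48, -2), (21, 49, -1), (24, 46, 0), (27, 73, 0), (30, 83, 1), (33, 107, 5), (36, 108, 4), (39, 109, 5), (42, 106, 3), (45, 107, 5), (48, 110, 5), (51, 164, 7), (54, 190, 10), (57, 193, 9), (60, 192, 9), (63, 193, 8), (66, 193, 10), (69, 192, 9), (72, 192, 9), (75, 191, 8), (78, 191, 11), (81, 192, 8), (84, 194, 9), (87, 192, 8), (90, 192, 10), (93, 192, 10), (96, 192, 9), (99, 187, 9), (102, 145, 6), (105, 169, 3), (108, 183, 4), (111, 182, 3)]
27 [(15, 19, -1), (18, 23, -3), (21, 24, -3), (24, 23, -2), (27, 22, -2), (30, 68, 5), (33, 107, 4), (36, 106, 5), (39, 91, 4), (42, 63, 0), (45, 62, 0), (48, 75, 2), (51, 103, 4), (54, 108, 5), (57, 133, 7), (60, 140, 6), (63, 158, 7), (66, 201, 10), (69, 203, 8), (72, 190, 8), (75, 183, 10), (78, 202, 11), (81, 196, 8), (84, 193, 9), (87, 194, 9), (90, 192, 9), (93, 192, 9), (96, 193, 10), (99, 178, 7), (102, 137, 6), (105, 175, 4), (108, 185, 5), (111, 184, 2)]
33 [(15, 46, 0), (18, 55, -2), (21, 34, 0), (24, 31, -3), (27, 42, -2), (30, 68, 2), (33, 107, 5), (36, 109, 4), (39, 109, 5), (42, 90, 3), (45, 90, 4), (48, 100, 4), (51, 106, 6), (54, 108, 6), (57, 108, 5), (60, 109, 5), (63, 135, 6), (66, 188, 8), (69, 197, 9), (72, 189, 10), (75, 174, 7), (78, 198, 8), (81, 189, 9), (84, 189, 8), (87, 191, 9), (90, 193, 10), (93, 193, 10), (96, 193, 10), (99, 180, 8), (102, 141, 5), (105, 162, 4), (108, 185, 3), (111, 187, 3)]
```

The image profile puts the cassette at y = 30 to 100 mm, so it's essentially home. I'll press until force shows.

>>> move_arm(plan=[-0.2,1,0,0,0,0,0,0,0,0,0,0,0,0])

```text
time: 12.55
eef_pos: [0.5759, -0.0276, 0.0137]
tcp_rot: [-0.102, 0.995, -0.0, 0.0]
contact_force: [0.4, -1.2, -0.1]
opening: -0.002
finger_force: 0.4
```

>>> move_arm(plan=[-0.2,1,0,0,0,0,0,0,0,0,0,0,0,0])

```text
time: 12.75
eef_pos: [0.5759, -0.0273, 0.0139]
tcp_rot: [-0.102, 0.995, -0.001, 0.0]
contact_force: [-0.3, -4.4, 0.1]
opening: -0.002
finger_force: 2.2
```

>>> move_arm(plan=[-0.2,1,0,0,0,0,0,0,0,0,0,0,0,0])

```text
time: 12.95
eef_pos: [0.5759, -0.0271, 0.014]
tcp_rot: [-0.102, 0.995, -0.002, 0.0]
contact_force: [0.4, -7.2, -0.6]
opening: 0.003
finger_force: 3.4
```

Firm against the stop at 7 N. Back off, rise and retreat.

>>> move_arm(plan=[0.6,-3,0,0,0,0,0,1,-5,0,0,0,0,0,1,-5,0,0,0,0,0,1,-5,0,0,0,0,0,0,0,30,0,0,0,0,0,0,45,0,0,0,0,0,0,45,0,0,0,0,-10,-45,20,0,0,0,0,-10,-45,0,0,0,0,0,-10,-45,0,0,0,0,0,0,0,0,0,0,0,0,0,0,0,0,0,0,0])

```text
time: 14.15
eef_pos: [0.5487, -0.1791, 0.1534]
tcp_rot: [-0.1, 0.995, 0.0, -0.0]
contact_force: [-0.3, 0.2, -0.7]
opening: -0.001
finger_force: 0.0
```

```bash
python3 - <<'E'
from h import *
s=ctrl.get_state(); print(s['eef_pos'],s['contact_force'])
c=snap('side'); im=c['color'].astype(int)
e=np.array([[np.cos(A),np.sin(A)],[-np.sin(A),np.cos(A)]])
def prof(P,z):
  W=np.c_[O+(P/1000)@e,np.full(len(P),z)]; p=proj(c,W).round().astype(int); return im[p[:,1],p[:,0]].mean(1).astype(int).tolist()
for x in (20,27,33):
  ys=np.arange(20,112,2.); print(x,list(zip(ys.astype(int).tolist(),prof(np.c_[np.full(len(ys),x),ys],.022))))
for y in (40,90):
  xs=np.arange(4,52,2.); print(y,list(zip(xs.astype(int).tolist(),prof(np.c_[xs,np.full(len(xs),y)],.022))))
E
```

```text
[ 0.5486526  -0.17906387  0.15335228] [-0.31035113  0.24356877 -0.73012716]
20 [(20, 105), (22, 105), (24, 105), (26, 105), (28, 106), (30, 122), (32, 148), (34, 167), (36, 169), (38, 168), (40, 168), (42, 168), (44, 169), (46, 167), (48, 168), (50, 167), (52, 169), (54, 168), (56, 168), (58, 168), (60, 167), (62, 166), (64, 169), (66, 167), (68, 169), (70, 169), (72, 167), (74, 168), (76, 168), (78, 169), (80, 168), (82, 168), (84, 168), (86, 168), (88, 168), (90, 167), (92, 168), (94, 168), (96, 168), (98, 168), (100, 154), (102, 131), (104, 130), (106, 158), (108, 161), (110, 161)]
27 [(20, 104), (22, 102), (24, 102), (26, 103), (28, 105), (30, 123), (32, 152), (34, 167), (36, 167), (38, 164), (40, 147), (42, 100), (44, 96), (46, 98), (48, 107), (50, 133), (52, 156), (54, 166), (56, 169), (58, 171), (60, 173), (62, 175), (64, 173), (66, 176), (68, 174), (70, 176), (72, 167), (74, 152), (76, 153), (78, 169), (80, 176), (82, 165), (84, 166), (86, 167), (88, 168), (90, 167), (92, 168), (94, 169), (96, 167), (98, 167), (100, 149), (102, 130), (104, 132), (106, 153), (108, 162), (110, 
[... 351 characters left out ...]
(82, 165), (84, 165), (86, 169), (88, 170), (90, 168), (92, 167), (94, 168), (96, 168), (98, 165), (100, 154), (102, 123), (104, 138), (106, 154), (108, 162), (110, 164)]
40 [(4, 103), (6, 102), (8, 103), (10, 105), (12, 106), (14, 108), (16, 153), (18, 167), (20, 168), (22, 168), (24, 157), (26, 150), (28, 120), (30, 129), (32, 156), (34, 166), (36, 168), (38, 169), (40, 151), (42, 141), (44, 165), (46, 165), (48, 148), (50, 127)]
90 [(4, 108), (6, 120), (8, 157), (10, 165), (12, 144), (14, 121), (16, 150), (18, 166), (20, 167), (22, 169), (24, 169), (26, 168), (28, 168), (30, 167), (32, 168), (34, 169), (36, 168), (38, 167), (40, 150), (42, 141), (44, 161), (46, 163), (48, 149), (50, 125)]
```

The cassette spans x of about 15 to 41 and y of about 31 to 101 mm. It's parallel to the rail and home, and the arm is clear.

```bash
python3 -c "
from plant import order; print(order.sign_off())"
```

```text
the job is handed in; nothing more can be done
None
```

The white cassette was pushed flat to the rail and slid along it until it pressed the stop at 7 N; the last camera check shows it home and parallel in the pocket, and the job is handed in with the arm clear, though sign-off gave no verdict and I did not measure the bottles and marker again.

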